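Index the black specimen under the inspection camera

ROBOT

A 7-joint arm with a two-finger parallel gripper is mounted at the origin on a cart in front of the work surface, level with it; the furniture and walls round the work are solid. World frame = base frame: x ahead of the robot, y to its left, z up, the work surface at z = 0. Lengths are in m, angles in rad, forces in N, time in s.
With the tool pointing down it reaches from about 0.4 to 0.85 m from the base axis. Payload 4.5 kg.
Tool frame: the origin (TCP) lies where the fingers leave the gripper's body, on its centre line; the fingertips stand 64 mm ahead of it and the grasp point (between the pads) lies 45 mm ahead of it; z points along the fingers, y is the line along which they close (so a half turn about z gives the same grasp; the last joint's range is limited). The gripper opens to 88 mm and grips with 3 to 60 N. Pads are 18 mm wide; open, the fingers measure 123 mm over their backs; the gripper's body (75 mm by 187 mm) begins 45 mm behind the grasp point.
Start: joints at [-1.11, 0.689, -0.195, 1.565, 0.157, 0.902, -0.215], TCP at [0.259, 0.569, 0.303] pointing down, gripper open.
Joint ranges: [-3.01, 3.01], [-0.46, 2.08], [-1.47, 1.51], [0.13, 2.56], [-1, 4.14], [0.04, 2.09], [-2.66, 2.66]. Speed limits (rad/s): [2.57, 2.57, 3.14, 3.14, 3.14, 3.14, 3.14].

INTERFACE

Orientations are given as a unit quaternion [x, y, z, w].
In Python, from plant import r gives the robot as it stands.
- The arm moves only by the tool play_rows, never from a script. Its arguments are lists of equal length, an entry for each row: "translation": the shift along the tool's x, y, z in m, a list of three; "delta_rot": the turn, a rotation vector about the tool's x, y, z in degrees, a list of three; "grip": the opening, from -1 (shut) to 1 (fully open). In form: {"translation": [[x, y, z], ...], "delta_rot": [[rx, ry, rz], ...], "grip": [grip, ...]}. A call has 1 to 20 rows; each row shifts and turns the commanded pose from where the row before left it, along the tool's axes as they then stand; what a row does not reach is not made up. A row lasts 1/8 s, in which the tool goes at most 62.5 mm and 10.7 degrees, less where a joint would pass 70% of its speed; a pose out of reach is approached as far as the arm can. A call with a gripper value outside its range is refused whole. The fingers move at their own pace and stop on an object; "squeeze" is the grip in N (left out, the last holds). Time passes only in rows, so rows that do not move let the fingers close. It gives the time, the measured TCP pose, the force, the opening and the grip force at its end, in the units of the state.
- r.get_state(): the state, without advancing time (a new reading comes with each control period).
- r.snapshot(name): name is "side" or "top" or "wrist"; returns the picture (384x512x3 uint8, blue, green, red); there is no depth.
- r.get_calibration(name): a dict with "intrinsics" (3x3 intrinsics, pixels), "eye" and "rotation" of the camera in the world. Camera axes: x right, y up, looking along -z (the intrinsics and any distortion apply to the point x, -y, -z); pixel columns grow to the right and rows downward; lengths in m; the calibration is good to about 2 mm. A picture is of the moment at which its call begins: read the wrist's pose just before it. get_calibration takes no time and is no camera call; for the wrist camera it gives the pose at the moment of the call.
- r.finish_job(): hands the job in; it is judged then, once.
Trained networks look in the newest picture that a camera, given by its name, has taken for a name from the list of things; names that differ only in an ending like _2 or _b are one class to them, and where a whole thing is asked for, a point or a joint stands for the part that bears it (a point fixed in the world has none). Each returns a list of dicts, best first, with "confidence" (0 to 1); they miss things now and then, are a little off and sometimes report something else, mostly with a low value. They report only what shows in the picture. A call takes as long as a camera call.
- r.look_for(camera, target): "point" ([x, y, z] in m, in world coordinates, good to about 4 mm: the middle of the surface that is visible of it).
- r.silhouettes(camera, target): "pixels" (384x512 bool, what is visible of it).
The state is a dict: "clock": time; "q": joint angles; "qd": joint speeds; "joint_torque": joint torques, N m; "tool_pos": TCP position; "eef_rot": TCP orientation; "contact_force": force on the tool from outside, world axes, zero at the start; "moment": the same for the moment, N m; "opening": opening from 0.0 (shut) to 1.0 (fully open); "finger_force": force on a finger pad.
Only numpy, scipy, OpenCV 4.12 (cv2) and the standard library are available. Lean on these libraries where they do the work, as an engineer would, in place of code of your own. Each camera call takes 0.05 s, during which the arm holds its last target. There are 200 camera calls.

TASK

Bring the black specimen under the inspection camera: with a fingertip push the yellow-knobbed index pawl out of the turntable's ring, turn the table by pushing on its red-tipped arms until the black specimen lies under the camera, then push the pawl fully home again so that the table is locked there. Only push, lift nothing: the polished specimens stay untouched in their nests, and the camera and the things standing around are left alone.

Things in the scene. Friction and masses are not known exactly. Their poses are not given: they have to be found in the camera images.
- index_stand: Fixed metal base plate of the indexing stand, spans x -80..105, y -112..112 mm in its own frame, top face at z 14. Origin on the worktop (z = 0) under the turntable's axis. Its x axis points away from the robot (within 0.22 rad), towards the spot under the camera; y left, z up. Angles below are about this origin, counter-clockwise from this x axis.
- inspection_camera: Camera fixed to the stand, same origin and axes as index_stand. A 16 mm pillar at x 72, y 98 mm (up to z 224) holds the white camera, whose black ring light (radius 27) looks down at the spot from z 105 mm up; the camera leans 30 degrees to the back left, its top at x 100, y 85, z 240. No part of it is nearer than x 38 mm. Keep the gripper off it.
- camera_spot (a point): The spot under the camera, in the stand's frame at x 42, y 0 mm, 41 mm above the worktop; fixed.
- turntable (a joint): Table angle, rad, 0 at the start, positive counter-clockwise from above, +-6. Blue disc (radius 60) on a steel ring (radius 70, z 19..27 mm) whose five notches let it lock at multiples of 1.2566 rad only. Five nests, centres 42 mm from the axis, rims at z 38; a nest at angle a reaches the spot when the table turns by -a. Stays where left; about 1.5 N on an arm moves it.
- table_arm_0 (a point): Centre of the red ball (19 mm) of table arm 0, 99 mm from the axis, z 49 mm, at 36 degrees when the table is at 0. The arm, a 7 mm rod, rises from the disc's edge (z 33) to z 41 at 70 mm and z 48 at 94 mm from the axis. Push it sideways at 80 to 99 mm; fingertips at z 33 or higher clear plate and pawl lever.
- table_arm_1 (a point): Centre of the red ball (19 mm) of table arm 1, 99 mm from the axis, z 49 mm, at 108 degrees when the table is at 0. The arm, a 7 mm rod, rises from the disc's edge (z 33) to z 41 at 70 mm and z 48 at 94 mm from the axis. Push it sideways at 80 to 99 mm; fingertips at z 33 or higher clear plate and pawl lever.
- table_arm_2 (a point): Centre of the red ball (19 mm) of table arm 2, 99 mm from the axis, z 49 mm, at 180 degrees when the table is at 0. The arm, a 7 mm rod, rises from the disc's edge (z 33) to z 41 at 70 mm and z 48 at 94 mm from the axis. Push it sideways at 80 to 99 mm; fingertips at z 33 or higher clear plate and pawl lever.
- table_arm_3 (a point): Centre of the red ball (19 mm) of table arm 3, 99 mm from the axis, z 49 mm, at 252 degrees when the table is at 0. The arm, a 7 mm rod, rises from the disc's edge (z 33) to z 41 at 70 mm and z 48 at 94 mm from the axis. Push it sideways at 80 to 99 mm; fingertips at z 33 or higher clear plate and pawl lever.
- table_arm_4 (a point): Centre of the red ball (19 mm) of table arm 4, 99 mm from the axis, z 49 mm, at 324 degrees when the table is at 0. The arm, a 7 mm rod, rises from the disc's edge (z 33) to z 41 at 70 mm and z 48 at 94 mm from the axis. Push it sideways at 80 to 99 mm; fingertips at z 33 or higher clear plate and pawl lever.
- index_pawl (a joint): Pawl angle, rad: 0 = roller fully home in a notch (locked), over 0.20 = clear of the ring (table free), 0.34 = stop. Flat cranked lever, z 19..27 mm, right of the table, pivot at x 52, y -65 mm of the stand; positive swings its handle away from the table. Stays where left, 1 N at the knob moves it. Off a notch it stops at about 0.19; up to 4 degrees off, the roller draws the table into line.
- pawl_knob (a point): Centre of the yellow ball (19 mm) on the pawl's upright handle (10 mm pin from z 19 mm), z 55 mm, 155 mm from the pawl's pivot. In the stand's frame at x -100, y -96 mm when locked and about x -81, y -145 mm at the stop. The arms' balls pass 20 mm or more inside it.
- mount_black: Black round resin specimen, 25 mm diameter, 10 mm high, lying loose in one of the nests with 0.9 mm play all round; origin at the centre of its underside, 33 mm above the worktop (its polished top at z 43). The one to be looked at. At the start in the nest at 72, 216 or 288 degrees about the stand's axis from the stand's x axis.
- mount_tan_a: Tan round resin specimen, same size, loose in another nest; origin at the centre of its underside.
- mount_tan_b: Second tan round resin specimen, same size, loose in another nest; origin at the centre of its underside.
- mount_cream: Cream round resin specimen, same size, in the nest that is under the camera at the start; origin at the centre of its underside. (The fifth nest is empty.)
- mount_box: Green specimen box with clear lid, 95 x 130 x 40 mm, bystander on the right; origin at the centre of its underside.
- petri: Clear petri dish, 58 mm across, 13 mm high, bystander on the right; origin at the centre of its underside.
- tweezers: Steel tweezers, 12 x 128 x 9 mm, lying flat, bystander to the left of the stand; origin at the centre of the underside.
- mouse_front: Black computer mouse, 116 x 56 x 38 mm, bystander at the right; origin at the centre of the underside.
- jar_1: White screw-top jar, 46 mm across, 45 mm high, bystander at the back left; origin at the centre of the underside.
- flask_1: Clear flask, 62 mm across, 110 mm high, bystander at the left by the spray chamber; origin at the centre of the underside.
- bottle_1: Clear bottle with white cap, 45 mm across, 89 mm high, bystander at the left; origin at the centre of the underside.
- drain_jar: Small bottle with blue cap, 37 mm across, 69 mm high, bystander at the left; origin at the centre of the underside.

How it is judged:
By the outcome, as a careful person would: the job done as asked, in the order asked, and still so for the second after the job is handed in, with the robot touching nothing.
It also fails if it takes over 70 s, if anything falls off the work surface, if the arm or the gripper's body presses on something with over 40 N, if the wrist force passes 120 N, or if a joint passes its speed limit or range.

## Working session

There is one attempt and no reset: what is moved stays moved. The work goes in short steps, Python scripts to look and compute and a tool call to move; the robot and the scene stay as the last step left them, time stands still between calls to the robot, and variables do not carry over. Pictures are saved under pics/ and viewed, at most 10 in all, crops included, and the job is handed in when it is done.

Besides the shell and the picture viewer there is one more tool, called after ">>>" by a JSON object that holds its "op" and its "data", one argument or row to a line. play_rows: Moves the arm, as the interface text tells. Its arguments: {"type":"object","properties":{"translation":{"type":"array","items":{"type":"array","items":{"type":"number"}}},"delta_rot":{"type":"array","items":{"type":"array","items":{"type":"number"}}},"grip":{"type":"array","items":{"type":"number"}},"squeeze":{"type":"number"}},"required":["translation","delta_rot","grip"]}

```bash
mkdir -p pics; ls; python3 - <<'E'
from plant import r
import cv2,numpy as np
s=r.get_state(); print(s['clock'],s['tool_pos'],s['eef_rot'],s['opening'])
for c in ("top","side"):
    im=r.snapshot(c); cv2.imwrite(f"pics/{c}0.png",im)
    k=r.get_calibration(c); print(c,k['eye'],np.round(k['rotation'],3).tolist(),k['intrinsics'],[x for x in k])
    for n in ["index_stand","table_arm_0","pawl_knob","mount_black","mount_cream","mount_tan_a","mount_box","mouse_front","petri"]:
        print(c,n,[(np.round(d['point'],3).tolist(),round(d['confidence'],2)) for d in r.look_for(c,n)][:6])
E
```

```text
pics
0.0 [0.25855743 0.56843286 0.30191664] [ 2.11763157e-01  9.77320571e-01 -9.22479622e-04 -1.26747620e-04] 0.9987507877563987
top [ 0.40570478 -0.0214649   1.22976726] [0.063, -0.048, -0.701, 0.708] [[392.63571577   0.         256.82714585]
 [  0.         392.63571577 193.12697507]
 [  0.           0.           1.        ]] ['intrinsics', 'eye', 'rotation']
top index_stand []
top table_arm_0 [([0.548, -0.043, 0.032], 0.86)]
top pawl_knob [([0.531, -0.13, 0.029], 0.83)]
top mount_black []
top mount_cream [([0.596, -0.054, 0.045], 0.47)]
top mount_tan_a [([0.562, -0.088, 0.041], 0.58), ([0.544, -0.04, 0.036], 0.47), ([0.571, -0.012, 0.043], 0.36)]
top mount_box []
top mouse_front [([0.667, -0.343, 0.033], 0.75), ([0.53, -0.128, 0.026], 0.53)]
top petri [([0.556, -0.232, 0.013], 0.84)]
side [ 0.04341567 -0.64472556  0.54369581] [0.469, -0.171, -0.285, 0.818] [[378.90499675   0.         255.90420722]
 [  0.         378.90499675 190.04371698]
 [  0.           0.           1.        ]] ['intrinsics', 'eye', 'rotation']
side index_stand [([0.54, -0.094, 0.026], 0.77)]
side table_arm_0 [([0.544, -0.056, 0.03], 0.95), ([0.579, -0.015, 0.042], 0.46)]
side pawl_knob [([0.495, -0.137, 0.026], 0.92)]
side mount_black [([0.515, -0.069, 0.039], 0.4)]
side mount_cream [([0.586, 0.256, 0.049], 0.74), ([0.593, -0.059, 0.039], 0.57), ([0.646, -0.36, 0.033], 0.32)]
side mount_tan_a [([0.575, -0.015, 0.04], 0.45), ([0.586, 0.257, 0.049], 0.36), ([0.543, -0.058, 0.035], 0.17)]
side mount_box [([0.66, -0.265, 0.04], 0.71)]
side mouse_front [([0.644, -0.361, 0.039], 0.78)]
side petri [([0.555, -0.233, 0.014], 0.94)]
```

View pics/top0.png

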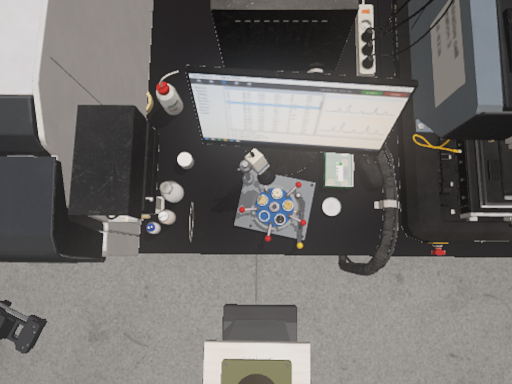

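View pics/side0.png

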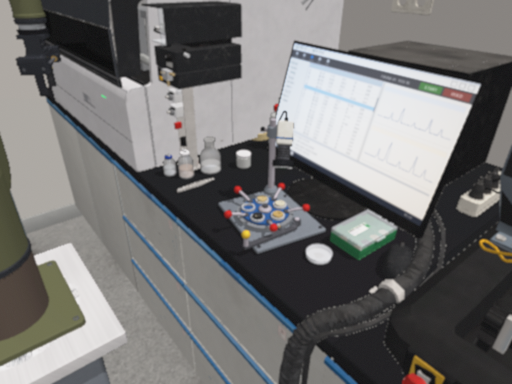

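```bash
cat > h.py <<'E'
from plant import r
import cv2,numpy as np
from scipy.spatial.transform import Rotation as R
from scipy.optimize import least_squares
def proj(k,P):
    p=R.from_quat(k['rotation']).inv().apply(np.atleast_2d(P)-k['eye'])*[1,-1,-1]
    u=p@np.array(k['intrinsics']).T
    return u[:,:2]/u[:,2:]
def blobs(im,kind):
    h=cv2.cvtColor(im,cv2.COLOR_BGR2HSV)
    m=((h[...,0]<8)|(h[...,0]>172)) if kind=='red' else (abs(h[...,0].astype(int)-26)<6)
    m=m&(h[...,1]>150)&(h[...,2]>90)
    n,l,s,c=cv2.connectedComponentsWithStats(m.astype(np.uint8))
    return [(c[i],s[i,4]) for i in range(1,n) if s[i,4]>=8]
def S2W(pose,P):
    x,y,a=pose; P=np.atleast_2d(np.array(P,float))
    return R.from_euler('z',a).apply(P)+[x,y,0]
def pol(rad,deg,z): t=np.radians(deg); return [rad*np.cos(t),rad*np.sin(t),z]
ARMS=[pol(.099,36+72*i,.049) for i in range(5)]
E
python3 - <<'E'
from h import *
ks={};obs=[]
p0=np.array([.56,-.045,-.15])
for c in ("top","side"):
    k=ks[c]=r.get_calibration(c); im=cv2.imread(f"pics/{c}0.png")
    for kind,pts in (('red',ARMS),('y',[[-.100,-.096,.055]])):
        B=blobs(im,kind)
        for i,P in enumerate(pts):
            u=proj(k,S2W(p0,P))[0]
            b=min(B,key=lambda b:np.hypot(*(b[0]-u)))
            d=np.hypot(*(b[0]-u)); print(c,kind,i,u.round(1),b[0].round(1),b[1],d.round(1))
            if d<14: obs.append((c,P,b[0],i,kind))
f=lambda p:np.concatenate([proj(ks[c],S2W(p,P))[0]-b for c,P,b,_,_ in obs])
q=least_squares(f,p0,loss='soft_l1')
print(q.x,[(o[0],o[4],o[3]) for o in obs]); print(f(q.x).reshape(-1,2).round(1).tolist())
np.save('pose.npy',q.x)
# free triangulation of heights of knob and arms seen in both
for kind,i in [('y',0)]+[('red',j) for j in range(5)]:
    o=[t for t in obs if t[4]==kind and t[3]==i]
    if len(o)==2:
        g=least_squares(lambda X:np.concatenate([proj(ks[t[0]],X)[0]-t[2] for t in o]),S2W(q.x,o[0][1])[0])
        print(kind,i,g.x.round(4),S2W(q.x,o[0][1])[0].round(4))
out=[]
for c in ks:
    im=cv2.imread(f"pics/{c}0.png"); u=proj(ks[c],S2W(q.x,[0,0,.04]))[0].astype(int)
    x0,y0=u[0]-50,u[1]-50
    z=cv2.resize(im[y0:y0+100,x0:x0+100],None,fx=4,fy=4,interpolation=cv2.INTER_CUBIC)
    for a in range(0,360,72):
        v=proj(ks[c],S2W(q.x,pol(.042,a,.043)))[0]; print(c,a,im[int(round(v[1])),int(round(v[0]))])
        v=(v-[x0,y0])*4; cv2.putText(z,str(a),(int(v[0])-10,int(v[1])+4),0,.4,(255,0,255),1)
    out.append(z)
cv2.imwrite("pics/crop1.png",np.hstack(out))
E
```

```text
top red 0 [258.4 175.3] [241.6 209.3] 19 37.9
top red 1 [240.8 208.9] [241.6 209.3] 19 0.9
top red 2 [268.  236.3] [267.5 238.2] 28 2.0
top red 3 [302.5 218.7] [302.9 222.2] 21 3.5
top red 4 [296.  181.2] [297.9 184.2] 19 3.6
top y 0 [299.9 241.7] [299.4 245.3] 29 3.6
side red 0 [278.8 184.8] [281.4 185.2] 35 2.6
side red 1 [235.8 188.9] [237.  188.4] 39 1.3
side red 2 [228.5 213.5] [227.2 213.8] 40 1.3
side red 3 [274.7 225.7] [273.4 227.1] 42 1.9
side red 4 [305.  205.2] [306.  206.8] 44 1.9
side y 0 [248.1 233. ] [245.2 234. ] 51 3.0
[ 0.55619172 -0.04895233 -0.19778313] [('top', 'red', 1), ('top', 'red', 2), ('top', 'red', 3), ('top', 'red', 4), ('top', 'y', 0), ('side', 'red', 0), ('side', 'red', 1), ('side', 'red', 2), ('side', 'red', 3), ('side', 'red', 4), ('side', 'y', 0)]
[[0.3, -0.7], [0.2, -0.9], [0.2, -0.8], [0.4, -0.7], [0.0, -1.0], [-1.0, 1.0], [-0.2, 1.0], [0.1, 0.0], [-0.8, 0.2], [-1.1, 0.7], [-0.4, -0.1]]
y 0 [ 0.438  -0.1245  0.0559] [ 0.4393 -0.1234  0.055 ]
red 1 [0.5436 0.049  0.0523] [0.5447 0.0494 0.049 ]
red 2 [ 0.4576 -0.0297  0.0497] [ 0.4591 -0.0295  0.049 ]
red 3 [ 0.5074 -0.1362  0.0501] [ 0.5077 -0.1353  0.049 ]
red 4 [ 0.6233 -0.1223  0.0509] [ 0.6233 -0.1217  0.049 ]
top 0 [156 174 183]
top 72 [141 187 207]
top 144 [168 115  72]
top 216 [85 87 91]
top 288 [103 157 184]
side 0 [196 216 222]
side 72 [134 184 208]
side 144 [160 149 146]
side 216 [61 64 67]
side 288 [107 170 203]
```

View pics/crop1.png

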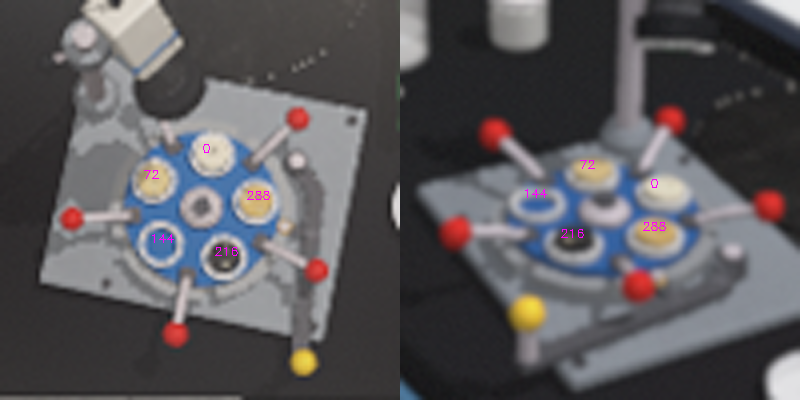

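```bash
python3 - <<'E'
from h import *
ks={c:r.get_calibration(c) for c in("top","side")}
im=[cv2.imread("pics/top0.png")[60:300,40:240],cv2.imread("pics/side0.png")[0:200,100:300]]
im=[cv2.resize(i,None,fx=2,fy=2) for i in im]; im[1]=cv2.copyMakeBorder(im[1],0,80,0,0,0)
cv2.imwrite("pics/crop2.png",np.hstack(im))
for t,s in [((143,210),(240,75)),((143,210),(160,85)),((148,108),(240,75)),((148,108),(240,40)),((75,215),(160,85))]:
    g=least_squares(lambda X:np.concatenate([proj(ks['top'],X)[0]-t,proj(ks['side'],X)[0]-s]),[.5,.3,.3]); print(t,s,g.x.round(3),round(g.cost,1))
E
```

```text
(143, 210) (240, 75) [0.578 0.235 0.295] 1167.3
(143, 210) (160, 85) [0.496 0.286 0.278] 58.8
(148, 108) (240, 75) [0.765 0.292 0.267] 42.7
(148, 108) (240, 40) [0.729 0.255 0.375] 20.1
(75, 215) (160, 85) [0.521 0.458 0.236] 80.8
```

View pics/crop2.png

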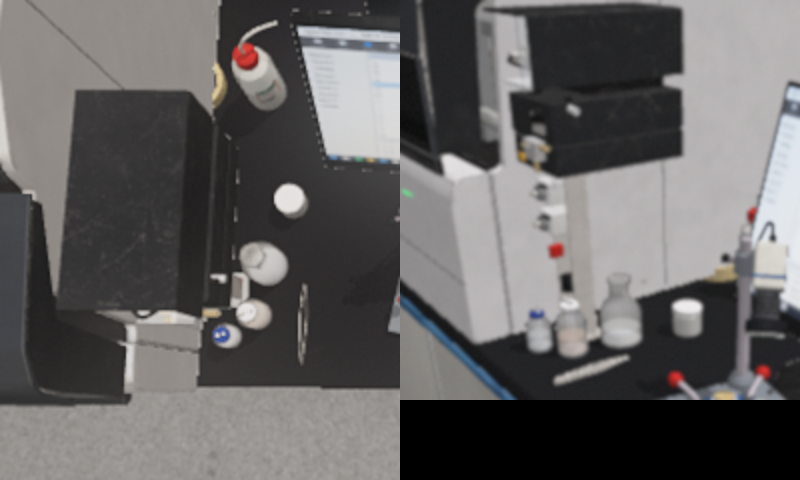

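>>> {"op": "play_rows", "data": {
  "translation": [
    [0,0,0],
    [0,0,0],
    [-0.0136,-0.0327,0],
    [-0.0136,-0.0327,0],
    [-0.0136,-0.0327,0],
    [-0.0136,-0.0327,0],
    [-0.0136,-0.0327,0],
    [-0.0136,-0.0327,0],
    [-0.0275,-0.0353,0],
    [-0.0275,-0.0353,0],
    [-0.0275,-0.0353,0],
    [-0.0275,-0.0353,0],
    [-0.0275,-0.0353,0],
    [-0.0275,-0.0353,0],
    [-0.0108,-0.0328,0],
    [-0.0108,-0.0328,0],
    [-0.0108,-0.0328,0],
    [-0.0108,-0.0328,0],
    [-0.0108,-0.0328,0],
    [-0.0108,-0.0328,0]
  ],
  "delta_rot": [
    [0,0,-6.5],
    [0,0,-6.6],
    [0,0,0],
    [0,0,0],
    [0,0,0],
    [0,0,0],
    [0,0,0],
    [0,0,0],
    [0,0,0],
    [0,0,0],
    [0,0,0],
    [0,0,0],
    [0,0,0],
    [0,0,0],
    [0,0,0],
    [0,0,0],
    [0,0,0],
    [0,0,0],
    [0,0,0],
    [0,0,0]
  ],
  "grip": [-1,-1,-1,-1,-1,-1,-1,-1,-1,-1,-1,-1,-1,-1,-1,-1,-1,-1,-1,-1]
}}

```text
clock: 3.5
tool_pos: [0.4452, -0.0865, 0.3029]
eef_rot: [0.099, 0.995, 0.0, 0.0]
contact_force: [-0.3, 0.2, -0.6]
opening: 0.003
finger_force: 0.0
```

```bash
cat >> h.py <<'E'
def W2S(P):
    x,y,a=np.load('pose.npy'); return R.from_euler('z',-a).apply(np.array(P)-[x,y,0])
def where():
    s=r.get_state(); M=R.from_quat(s['eef_rot']).as_matrix(); x,y,a=np.load('pose.npy')
    yy=R.from_euler('z',-a).apply(M[:,1])
    print('t',round(s['clock'],2),'stand mm',(W2S(s['tool_pos'])*1e3).round(1),'tip z',round(1e3*(s['tool_pos'][2]-.064),1),'tooly',yy.round(3),'toolz',M[:,2].round(3),'F',np.round(s['contact_force'],1),'op',round(s['opening'],3))
E
python3 - <<'E'
from h import *
where()
k=r.get_calibration('wrist'); im=r.snapshot('wrist')
p=np.load('pose.npy')
for a in range(5): print(proj(k,S2W(p,ARMS[a]))[0].round())
print('knob',proj(k,S2W(p,[-.1,-.096,.055]))[0], [ (b[0].round(1),b[1]) for b in blobs(im,'red')],[ (b[0].round(1),b[1]) for b in blobs(im,'y')])
cv2.imwrite('pics/w1.png',im)
E
```

```text
t 3.5 stand mm [-101.4  -58.6  302.9] tip z 238.9 tooly [0. 1. 0.] toolz [ 0.001  0.    -1.   ] F [-0.3  0.2 -0.6] op 0.003
[355. 305.]
[396. 224.]
[316. 165.]
[229. 224.]
[261. 305.]
knob [224.97192026 165.82901041] [(array([315.9, 163.3]), np.int32(256)), (array([229.1, 222.3]), np.int32(191)), (array([396.5, 222.7]), np.int32(228)), (array([260.9, 306.2]), np.int32(14))] [(array([224. , 162.9]), np.int32(161))]
```

View pics/w1.png

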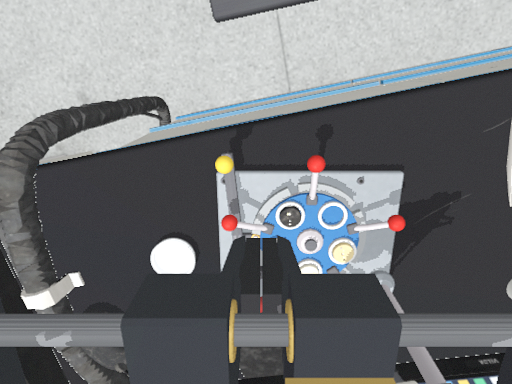

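>>> {"op": "play_rows", "data": {
  "translation": [
    [0,0,0.025],
    [0,0,0.025],
    [0,0,0.025],
    [0,0,0.025],
    [0,0,0.025],
    [0,0,0.025],
    [0,0,0.025],
    [0,0,0.024],
    [0,0,0],
    [-0.001,-0.006,0],
    [-0.001,-0.006,0],
    [-0.001,-0.006,0],
    [-0.001,-0.006,0],
    [-0.001,-0.006,0],
    [-0.001,-0.006,0],
    [-0.001,-0.006,0],
    [-0.001,-0.006,0],
    [-0.001,-0.004,0],
    [0,0,0]
  ],
  "delta_rot": [
    [0,0,0],
    [0,0,0],
    [0,0,0],
    [0,0,0],
    [0,0,0],
    [0,0,0],
    [0,0,0],
    [0,0,0],
    [0,0,0],
    [0,0,0],
    [0,0,0],
    [0,0,0],
    [0,0,0],
    [0,0,0],
    [0,0,0],
    [0,0,0],
    [0,0,0],
    [0,0,0],
    [0,0,0]
  ],
  "grip": [-1,-1,-1,-1,-1,-1,-1,-1,-1,-1,-1,-1,-1,-1,-1,-1,-1,-1,-1]
}}

```text
clock: 5.92
tool_pos: [0.4431, -0.1386, 0.1036]
eef_rot: [0.099, 0.995, -0.0, -0.001]
contact_force: [0.9, 0.2, -0.4]
opening: 0.003
finger_force: 0.0
```

```bash
cat >> h.py <<'E'
def look(z=.055):
    p=np.load('pose.npy'); 
    for c in ('side','top','wrist'):
        im=r.snapshot(c); k=r.get_calibration(c); A=np.array(k['intrinsics']); Q=R.from_quat(k['rotation'])
        for kind,z,rad in (('y',.055,.20),('red',.049,.125)):
            for b,n in blobs(im,kind):
                d=Q.apply(np.linalg.solve(A,[b[0],b[1],1])*[1,-1,-1]); P=k['eye']+d*(z-k['eye'][2])/d[2]; s=W2S(P)
                rr=np.hypot(s[0],s[1])
                if rr<rad and n>12: print(c,kind,n,(s*1e3).round(0)[:2],'r',round(rr*1e3),'ang',np.degrees(np.arctan2(s[1],s[0])).round(1)%360, 'pawl %.3f'%((np.arctan2(s[1]+.065,s[0]-.052)-np.arctan2(-.031,-.152)+np.pi)%(2*np.pi)-np.pi) if kind=='y' else '')
        cv2.imwrite(f'pics/{c}_{r.get_state()["clock"]:.2f}.png',im)
E
python3 - <<'E'
from h import *
p=np.load('pose.npy');p[0]-=.0015;np.save('pose.npy',p)
where(); look()
E
```

```text
t 5.92 stand mm [ -91.8 -109.8  103.6] tip z 39.6 tooly [ 0.001  1.    -0.001] toolz [-0.001 -0.    -1.   ] F [ 0.9  0.2 -0.4] op 0.003
side red 35 [87. 62.] r 106 ang 35.5 
side red 44 [ 86. -56.] r 103 ang 326.6 
side red 40 [-97.   0.] r 97 ang 179.9 
top red 19 [ 79. -57.] r 98 ang 324.3 
top red 19 [-31.  95.] r 100 ang 108.3 
top red 22 [-31. -94.] r 99 ang 251.5 
top red 29 [-101.    1.] r 101 ang 179.4 
wrist y 293 [ -95. -134.] r 164 ang 234.8 pawl 0.240
wrist red 1407 [-100.   -0.] r 100 ang 180.0 
wrist red 259 [ -30. -100.] r 104 ang 253.1
```

>>> {"op": "play_rows", "data": {
  "translation": [
    [-0.001,-0.004,0],
    [0,-0.003,0],
    [0,0,0],
    [0,0.008,0],
    [0,0,-0.02],
    [0,0,-0.02],
    [0,0.025,0],
    [0,0.025,0],
    [0,0.025,0],
    [0,0.025,0],
    [0,0.025,0],
    [0,0.025,0],
    [0,0,0],
    [0,0,0]
  ],
  "delta_rot": [
    [0,0,0],
    [0,0,0],
    [0,0,0],
    [0,0,0],
    [0,0,0],
    [0,0,0],
    [0,0,0],
    [0,0,0],
    [0,0,0],
    [0,0,0],
    [0,0,0],
    [0,0,0],
    [0,0,0],
    [0,0,0]
  ],
  "grip": [-1,-1,-1,-1,-1,-1,-1,-1,-1,-1,-1,-1,-1,-1]
}}

```text
clock: 7.82
tool_pos: [0.4735, 0.0088, 0.1436]
eef_rot: [0.099, 0.995, -0.001, -0.001]
contact_force: [0.8, -1.4, -0.8]
opening: 0.002
finger_force: 0.0
```

```bash
python3 - <<'E'
from h import *
where(); look()
E
```

```text
t 7.83 stand mm [-90.9  40.7 143.6] tip z 79.6 tooly [ 0.001  1.    -0.002] toolz [-0.001 -0.001 -1.   ] F [ 0.8 -1.4 -0.8] op 0.002
side y 47 [ -81. -140.] r 161 ang 240.0 pawl 0.312
side red 35 [87. 62.] r 106 ang 35.5 
side red 35 [-27.  97.] r 101 ang 105.4 
side red 44 [ 86. -56.] r 103 ang 326.6 
side red 40 [-98.   1.] r 98 ang 179.7 
side red 40 [-27. -93.] r 97 ang 253.8 
top y 33 [ -84. -140.] r 164 ang 238.9 pawl 0.302
top red 19 [ 79. -57.] r 98 ang 324.3 
top red 21 [-31. -94.] r 99 ang 251.8 
wrist red 798 [-100.    0.] r 100 ang 179.9 
wrist red 404 [-36. -93.] r 100 ang 249.0
```

>>> {"op": "play_rows", "data": {
  "translation": [
    [0,0,0.021],
    [0,0,0.021],
    [0,0,0],
    [0,-0.007,0],
    [0,-0.007,0],
    [0.0005,-0.009,0],
    [0.0005,-0.009,0],
    [0.0005,-0.009,0],
    [-0.002,-0.009,0],
    [-0.002,-0.009,0],
    [-0.002,-0.009,0],
    [-0.005,-0.008,0],
    [-0.005,-0.008,0],
    [-0.005,-0.008,0],
    [-0.005,-0.004,0],
    [-0.005,-0.004,0],
    [-0.005,-0.004,0],
    [0,0,0]
  ],
  "delta_rot": [
    [0,0,0],
    [0,0,0],
    [0,0,0],
    [0,0,0],
    [0,0,0],
    [0,0,0],
    [0,0,0],
    [0,0,0],
    [0,0,0],
    [0,0,0],
    [0,0,0],
    [0,0,0],
    [0,0,0],
    [0,0,0],
    [0,0,0],
    [0,0,0],
    [0,0,0],
    [0,0,0]
  ],
  "grip": [-1,-1,-1,-1,-1,-1,-1,-1,-1,-1,-1,-1,-1,-1,-1,-1,-1,-1]
}}

```text
clock: 10.22
tool_pos: [0.4877, -0.0998, 0.1016]
eef_rot: [0.099, 0.995, -0.0, -0.0]
contact_force: [-0.3, -0.4, 0.5]
opening: 0.006
finger_force: 0.1
```

```bash
python3 - <<'E'
from h import *
where(); look()
E
```

```text
t 10.22 stand mm [-55.7 -63.  101.6] tip z 37.6 tooly [ 0.001  1.    -0.001] toolz [-0.    -0.001 -1.   ] F [-0.3 -0.4  0.5] op 0.006
side y 46 [ -81. -140.] r 162 ang 240.0 pawl 0.313
side red 35 [96. 46.] r 107 ang 25.8 
side red 38 [-95.  18.] r 97 ang 169.3 
side red 42 [ 74. -69.] r 102 ang 317.0 
side red 28 [-46. -89.] r 100 ang 243.0 
top red 20 [ 67. -71.] r 98 ang 313.4 
top red 23 [-14. 100.] r 101 ang 97.8 
top red 36 [-98.  19.] r 100 ang 169.3 
wrist y 1380 [ -85. -140.] r 164 ang 238.7 pawl 0.298
wrist red 1700 [-98.  18.] r 100 ang 169.4 
wrist red 199 [-56. -87.] r 103 ang 237.5
```

>>> {"op": "play_rows", "data": {
  "translation": [
    [0.006,0.004,0],
    [0,0,-0.021],
    [0,0,-0.021],
    [0.005,0.023,0],
    [0.005,0.023,0],
    [0.005,0.023,0],
    [0.005,0.023,0],
    [0.005,0.023,0],
    [0,0,0],
    [0,0,0.021],
    [0,0,0.021],
    [0,0,0]
  ],
  "delta_rot": [
    [0,0,0],
    [0,0,0],
    [0,0,0],
    [0,0,0],
    [0,0,0],
    [0,0,0],
    [0,0,0],
    [0,0,0],
    [0,0,0],
    [0,0,0],
    [0,0,0],
    [0,0,0]
  ],
  "grip": [-1,-1,-1,-1,-1,-1,-1,-1,-1,-1,-1,-1]
}}

```text
clock: 11.88
tool_pos: [0.4796, 0.0225, 0.1008]
eef_rot: [0.099, 0.995, -0.001, -0.001]
contact_force: [-0.3, -0.1, -0.4]
opening: 0.004
finger_force: 0.0
```

>>> {"op": "play_rows", "data": {
  "translation": [
    [0.001,-0.0075,0],
    [0.001,-0.0075,0],
    [0.001,-0.0075,0],
    [0,-0.007,0],
    [0.0005,-0.009,0],
    [0.0005,-0.009,0],
    [0.0005,-0.009,0],
    [-0.002,-0.009,0],
    [-0.002,-0.009,0],
    [-0.002,-0.009,0],
    [-0.005,-0.008,0],
    [-0.005,-0.008,0],
    [-0.005,-0.008,0],
    [-0.005,-0.004,0],
    [-0.005,-0.004,0],
    [-0.005,-0.004,0],
    [-0.005,-0.002,0],
    [0,0,0]
  ],
  "delta_rot": [
    [0,0,0],
    [0,0,0],
    [0,0,0],
    [0,0,0],
    [0,0,0],
    [0,0,0],
    [0,0,0],
    [0,0,0],
    [0,0,0],
    [0,0,0],
    [0,0,0],
    [0,0,0],
    [0,0,0],
    [0,0,0],
    [0,0,0],
    [0,0,0],
    [0,0,0],
    [0,0,0]
  ],
  "grip": [-1,-1,-1,-1,-1,-1,-1,-1,-1,-1,-1,-1,-1,-1,-1,-1,-1,-1]
}}

```text
clock: 14.12
tool_pos: [0.4925, -0.1033, 0.1016]
eef_rot: [0.099, 0.995, -0.0, -0.0]
contact_force: [0.2, 0.9, 0.2]
opening: 0.006
finger_force: 0.0
```

```bash
python3 - <<'E'
from h import *
where(); look()
E
```

```text
t 14.12 stand mm [-50.3 -65.5 101.6] tip z 37.6 tooly [ 0.001  1.    -0.001] toolz [-0.    -0.001 -1.   ] F [0.2 0.9 0.2] op 0.006
side y 47 [ -81. -140.] r 162 ang 240.0 pawl 0.314
side red 35 [93. 52.] r 106 ang 29.0 
side red 43 [ 79. -65.] r 103 ang 320.8 
side red 35 [-97.  11.] r 98 ang 173.4 
side red 29 [-39. -92.] r 100 ang 246.8 
top red 18 [ 72. -66.] r 98 ang 317.1 
top red 21 [-20.  98.] r 100 ang 101.5 
top red 33 [-99.  13.] r 100 ang 172.4 
wrist y 1482 [ -85. -140.] r 163 ang 238.8 pawl 0.299
wrist red 1753 [-99.  12.] r 100 ang 173.1 
wrist red 203 [-50. -90.] r 103 ang 241.0
```

>>> {"op": "play_rows", "data": {
  "translation": [
    [-0.0027,-0.001,0],
    [-0.0027,-0.001,0],
    [-0.0027,-0.001,0],
    [-0.0027,-0.001,0],
    [0,0,0],
    [0,0,0]
  ],
  "delta_rot": [
    [0,0,0],
    [0,0,0],
    [0,0,0],
    [0,0,0],
    [0,0,0],
    [0,0,0]
  ],
  "grip": [-1,-1,-1,-1,-1,-1]
}}

```text
clock: 15.02
tool_pos: [0.5028, -0.1084, 0.1018]
eef_rot: [0.099, 0.995, 0.0, 0.001]
contact_force: [-0.1, -0.4, -0.1]
opening: 0.007
finger_force: 0.2
```

```bash
python3 - <<'E'
from h import *
where(); look()
E
```

```text
t 15.03 stand mm [-39.2 -68.5 101.8] tip z 37.8 tooly [0.    1.    0.001] toolz [ 0.001  0.    -1.   ] F [-0.1 -0.4 -0.1] op 0.007
side y 45 [ -81. -140.] r 162 ang 240.1 pawl 0.315
side red 16 [-34.  91.] r 97 ang 110.3 
side red 49 [ 86. -55.] r 102 ang 327.4 
side red 41 [-98.  -1.] r 98 ang 180.6 
side red 34 [-27. -96.] r 100 ang 254.4 
top red 20 [ 80. -57.] r 98 ang 324.5 
top red 19 [-33.  94.] r 100 ang 109.2 
top red 30 [-101.    0.] r 101 ang 179.8 
wrist y 1683 [ -84. -140.] r 164 ang 239.0 pawl 0.303
wrist red 1827 [-100.   -1.] r 100 ang 180.4 
wrist red 204 [-38. -94.] r 102 ang 248.0
```

>>> {"op": "play_rows", "data": {
  "translation": [
    [0.008,0.003,0],
    [0,0,-0.021],
    [0,0,-0.021],
    [0.0177,-0.0083,0],
    [0.0177,-0.0083,0],
    [0.0177,-0.0083,0],
    [0,0,0]
  ],
  "delta_rot": [
    [0,0,0],
    [0,0,0],
    [0,0,0],
    [0,0,0],
    [0,0,0],
    [0,0,0],
    [0,0,0]
  ],
  "grip": [-1,-1,-1,-1,-1,-1,-1]
}}

```text
clock: 16.05
tool_pos: [0.4365, -0.1179, 0.1438]
eef_rot: [0.099, 0.995, -0.0, -0.001]
contact_force: [-0.0, 0.5, 0.2]
opening: 0.004
finger_force: 0.0
```

```bash
python3 - <<'E'
from h import *
where(); look(); print(r.get_state()['q'])
E
```

```text
t 16.05 stand mm [-102.3  -90.9  143.8] tip z 79.8 tooly [ 0.001  1.    -0.001] toolz [-0.002 -0.    -1.   ] F [-0.   0.5  0.2] op 0.004
side y 46 [ -81. -140.] r 162 ang 240.1 pawl 0.314
side red 36 [87. 64.] r 108 ang 36.4 
side red 46 [ 86. -55.] r 103 ang 327.4 
side red 42 [-98.  -1.] r 98 ang 180.5 
side red 40 [-26. -94.] r 98 ang 254.5 
top red 20 [ 80. -57.] r 98 ang 324.5 
top red 19 [-33.  94.] r 100 ang 109.2 
top red 16 [-30. -93.] r 98 ang 252.4 
wrist y 588 [ -85. -140.] r 164 ang 238.6 pawl 0.297
wrist red 833 [-99.  -1.] r 99 ang 180.4 
[ 0.25106885  0.78197817 -0.146418    2.19536851  0.55049228  0.19616328
  0.97856368]
```

>>> {"op": "play_rows", "data": {
  "translation": [
    [0,0,0],
    [0,0,0],
    [0,0,0]
  ],
  "delta_rot": [
    [0,0,-9],
    [0,0,-9],
    [0,0,0]
  ],
  "grip": [-1,-1,-1]
}}

```text
clock: 16.58
tool_pos: [0.4391, -0.1177, 0.1437]
eef_rot: [-0.057, 0.998, 0.0, 0.001]
contact_force: [0.0, -0.4, -0.2]
opening: 0.007
finger_force: 0.0
```

```bash
python3 - <<'E'
from h import *
where(); print(r.get_state()['q'])
E
```

```text
t 16.57 stand mm [-99.8 -90.1 143.7] tip z 79.7 tooly [-0.308  0.952  0.001] toolz [ 0.001  0.001 -1.   ] F [ 0.  -0.4 -0.2] op 0.007
[ 0.28597545  0.78431087 -0.20157376  2.19376073  0.69085681  0.2222001
  1.14944381]
```

>>> {"op": "play_rows", "data": {
  "translation": [
    [0,0,0],
    [0,0,0],
    [0,0,0],
    [0,0,0],
    [0,0,0],
    [0,0,0],
    [0,0,0],
    [0,0,0],
    [0,0,0],
    [0,0,0],
    [0,0,0],
    [0,0,0],
    [0,0,0]
  ],
  "delta_rot": [
    [0,0,9],
    [0,0,9],
    [0,0,9],
    [0,0,9],
    [0,0,9],
    [0,0,9],
    [0,0,9],
    [0,0,9],
    [0,0,9],
    [0,0,9],
    [0,0,9],
    [0,0,9],
    [0,0,0]
  ],
  "grip": [-1,-1,-1,-1,-1,-1,-1,-1,-1,-1,-1,-1,-1]
}}

```text
clock: 18.2
tool_pos: [0.4387, -0.1178, 0.1437]
eef_rot: [0.774, 0.634, 0.0, 0.0]
contact_force: [0.3, 0.6, 0.8]
opening: 0.003
finger_force: 0.0
```

```bash
python3 - <<'E'
from h import *
where(); print(r.get_state()['q']); look()
E
```

```text
t 18.2 stand mm [-100.2  -90.3  143.7] tip z 79.7 tooly [ 1.    -0.001  0.001] toolz [ 0.001 -0.    -1.   ] F [0.3 0.6 0.8] op 0.003
[ 0.13410341  0.78509998  0.04323418  2.20187854 -0.19651625  0.15715361
  0.16021623]
side y 47 [ -81. -140.] r 162 ang 240.0 pawl 0.314
side red 47 [ 86. -55.] r 103 ang 327.6 
side red 42 [-98.  -1.] r 98 ang 180.5 
side red 40 [-26. -94.] r 98 ang 254.5 
top red 20 [ 80. -57.] r 98 ang 324.5 
top red 19 [-33.  94.] r 100 ang 109.2 
top red 31 [-100.    1.] r 100 ang 179.6 
wrist red 1165 [-100.   -1.] r 100 ang 180.5 
wrist red 783 [-30. -95.] r 99 ang 252.4
```

>>> {"op": "play_rows", "data": {
  "translation": [
    [-0.0205,0.003,0],
    [-0.0205,0.003,0],
    [-0.0205,0.003,0],
    [-0.0205,0.003,0],
    [0,0,0],
    [0,0,0.02],
    [0,0,0.02],
    [0,0,0],
    [0.006,-0.001,0],
    [0.006,-0.001,0],
    [0.006,-0.001,0],
    [0.006,-0.001,0],
    [0.006,-0.001,0],
    [0.006,-0.001,0],
    [0.006,-0.001,0],
    [0.006,-0.001,0],
    [0,0,0]
  ],
  "delta_rot": [
    [0,0,0],
    [0,0,0],
    [0,0,0],
    [0,0,0],
    [0,0,0],
    [0,0,0],
    [0,0,0],
    [0,0,0],
    [0,0,0],
    [0,0,0],
    [0,0,0],
    [0,0,0],
    [0,0,0],
    [0,0,0],
    [0,0,0],
    [0,0,0],
    [0,0,0]
  ],
  "grip": [-1,-1,-1,-1,-1,-1,-1,-1,-1,-1,-1,-1,-1,-1,-1,-1,-1]
}}

```text
clock: 20.48
tool_pos: [0.4358, -0.1512, 0.1037]
eef_rot: [0.773, 0.634, 0.0, -0.0]
contact_force: [-0.1, -0.9, -0.1]
opening: 0.008
finger_force: 0.0
```

```bash
python3 - <<'E'
from h import *
where(); look()
E
```

```text
t 20.48 stand mm [ -96.5 -123.7  103.7] tip z 39.7 tooly [1.    0.001 0.001] toolz [ 0.001  0.001 -1.   ] F [-0.1 -0.9 -0.1] op 0.008
side red 29 [87. 67.] r 110 ang 37.5 
side red 46 [ 86. -55.] r 103 ang 327.4 
side red 41 [-26. -95.] r 98 ang 254.4 
top red 20 [ 80. -57.] r 98 ang 324.5 
top red 19 [-33.  94.] r 100 ang 109.2 
top red 31 [-100.   -0.] r 100 ang 180.2 
wrist y 1450 [ -99. -105.] r 144 ang 226.8 pawl 0.059
wrist red 1479 [-30. -95.] r 100 ang 252.5
```

Pawl is at about 0.06; about 9 mm remain. I'll push on until resistance shows.

>>> {"op": "play_rows", "data": {
  "translation": [
    [0.003,0,0],
    [0.003,0,0],
    [0.003,0,0],
    [0.002,0,0],
    [0,0,0],
    [0,0,0]
  ],
  "delta_rot": [
    [0,0,0],
    [0,0,0],
    [0,0,0],
    [0,0,0],
    [0,0,0],
    [0,0,0]
  ],
  "grip": [-1,-1,-1,-1,-1,-1]
}}

```text
clock: 21.38
tool_pos: [0.4369, -0.1416, 0.1036]
eef_rot: [0.774, 0.633, -0.001, -0.0]
contact_force: [-3.1, -3.5, 0.7]
opening: 0.006
finger_force: 1.9
```

```bash
python3 - <<'E'
from h import *
where(); look()
E
```

```text
t 21.38 stand mm [ -97.3 -114.   103.6] tip z 39.6 tooly [ 1.    -0.001 -0.001] toolz [-0.001 -0.    -1.   ] F [-3.1 -3.5  0.7] op 0.006
side red 15 [91. 70.] r 115 ang 37.3 
side red 46 [ 86. -55.] r 103 ang 327.4 
side red 40 [-27. -94.] r 98 ang 254.1 
top red 20 [ 80. -57.] r 98 ang 324.5 
top red 19 [-32.  94.] r 100 ang 108.7 
top red 29 [-101.    0.] r 101 ang 179.9 
wrist y 1445 [-101.  -96.] r 139 ang 223.6 pawl -0.001
wrist red 918 [-99.  -5.] r 100 ang 183.1 
wrist red 1424 [-30. -95.] r 99 ang 252.3
```

>>> {"op": "play_rows", "data": {
  "translation": [
    [0.002,0,0],
    [0.001,0,0],
    [0,0,0]
  ],
  "delta_rot": [
    [0,0,0],
    [0,0,0],
    [0,0,0]
  ],
  "grip": [-1,-1,-1]
}}

```text
clock: 21.9
tool_pos: [0.4369, -0.141, 0.1037]
eef_rot: [0.775, 0.632, -0.002, 0.001]
contact_force: [-5.0, -9.3, -0.3]
opening: 0.004
finger_force: 5.0
```

>>> {"op": "play_rows", "data": {
  "translation": [
    [-0.006,0,0],
    [-0.015,0,0],
    [-0.015,0,0],
    [0,0,-0.03],
    [0,0,-0.03],
    [0,0,-0.04],
    [0,-0.01,-0.04],
    [0,-0.01,-0.04],
    [0,-0.02,0],
    [0,0,0]
  ],
  "delta_rot": [
    [0,0,0],
    [0,0,0],
    [0,0,0],
    [0,0,0],
    [0,0,0],
    [0,0,0],
    [0,0,0],
    [0,0,0],
    [0,0,0],
    [0,0,0]
  ],
  "grip": [-1,-1,-1,-1,-1,-1,-1,-1,-1,-1]
}}

```text
clock: 23.15
tool_pos: [0.3906, -0.1662, 0.2842]
eef_rot: [0.774, 0.633, 0.0, -0.0]
contact_force: [1.5, -0.5, 0.8]
opening: 0.004
finger_force: 0.0
```

```bash
python3 - <<'E'
from h import *
where(); look()
a=sorted(__import__('glob').glob('pics/*_%.2f.png'%r.get_state()['clock']))
import glob,os
f=lambda c:cv2.imread(max(glob.glob(f'pics/{c}_*.png'),key=os.path.getmtime))
p=np.load('pose.npy');out=[]
for c in('top','side'):
    u=proj(r.get_calibration(c),S2W(p,[-.02,0,.04]))[0].astype(int)
    out.append(cv2.resize(f(c)[u[1]-50:u[1]+50,u[0]-50:u[0]+50],(400,400),interpolation=cv2.INTER_CUBIC))
cv2.imwrite('pics/fin.png',np.hstack(out))
E
```

```text
t 23.15 stand mm [-137.8 -147.2  284.2] tip z 220.2 tooly [ 1.    -0.001 -0.   ] toolz [-0.  0. -1.] F [ 1.5 -0.5  0.8] op 0.004
side y 48 [-99. -95.] r 137 ang 224.0 pawl -0.003
side red 35 [87. 63.] r 107 ang 35.9 
side red 38 [-27.  98.] r 102 ang 105.6 
side red 45 [ 86. -56.] r 103 ang 327.2 
side red 42 [-98.  -0.] r 98 ang 180.0 
side red 40 [-27. -94.] r 98 ang 254.1 
top y 34 [-102.  -95.] r 139 ang 223.1 pawl -0.008
top red 20 [ 80. -57.] r 98 ang 324.5 
top red 20 [-32.  95.] r 100 ang 108.5 
top red 21 [-31. -94.] r 99 ang 251.8 
top red 28 [-100.    0.] r 100 ang 179.8 
wrist y 335 [-100.  -96.] r 139 ang 223.7 pawl -0.002
wrist red 275 [-99.  -3.] r 99 ang 182.0 
wrist red 405 [ 81. -58.] r 100 ang 324.6 
wrist red 299 [-30. -94.] r 99 ang 252.2
```

View pics/fin.png

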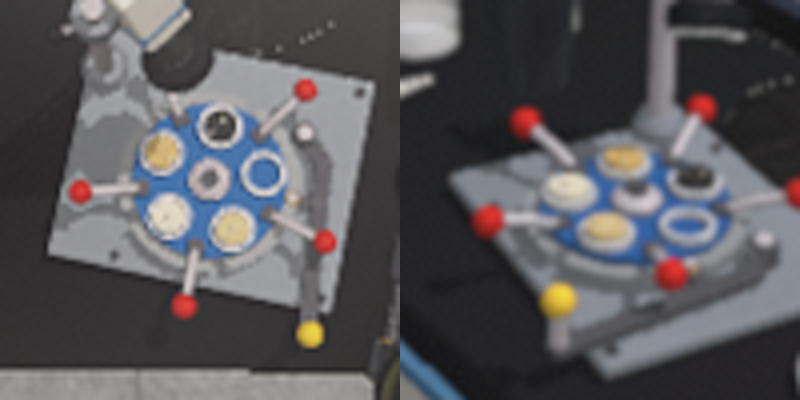

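The final picture shows the black specimen in the nest under the camera (crop pixel 220,125). The pawl is home, with its knob at (311,333), and all specimens are in their nests.

```bash
python3 -c "
from plant import r
print(r.finish_job())"
```

```text
the job is handed in; nothing more can be done
None
```

The black specimen is under the inspection camera, the pawl is fully home so the table is locked there, and the job was handed in at about 23 s; its verdict was not reported back.

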